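# Lay up a stripped impact wrench in its kit tray

## Robot

A 6-joint arm with a two-finger parallel gripper is mounted at the origin on the work surface. World frame = base frame: x ahead of the robot, y to its left, z up, the work surface at z = 0. Lengths are in mm, angles in rad, forces in N, time in s.
With the tool pointing down it reaches from about 275 to 750 mm from the base axis. Payload 10.2 kg.
Tool frame: the origin (TCP) lies between the finger pads; the fingertips stand 11 mm ahead of it and the grasp point (between the pads) lies 8 mm behind it; z points along the fingers, y is the line along which they close (so a half turn about z gives the same grasp; the last joint's range is limited). The gripper opens to 85 mm and grips with 20 to 120 N. Pads are 22 mm wide; open, the fingers measure 114 mm over their backs; the gripper's body (76 mm by 85 mm) begins 54 mm behind the grasp point. The pads swing forward as they close: fully open they stand 13 mm farther back than shut.
Start: joints at [-1.331, 0.313, 1.498, -0, 1.331, -0.223], TCP at [234.378, -469.785, 242.294] pointing down, gripper open.
Joint ranges: [-2.94, 2.94], [-0.97, 2.17], [0.19, 2.56], [-1.23, 4.37], [0.02, 3.11], [-2.88, 2.88]. Speed limits (rad/s): [2.39, 2.39, 3.01, 3.14, 3.14, 3.14].

## Interface

Orientations are given as a unit quaternion [w, x, y, z].
In Python, from rig import sense, eyes, finish_job gives the robot as it stands.
- The arm moves only by the shell command python3 -m jog 'ROWS' [FORCE]. ROWS is JSON, a list of rows, each a list of 7 numbers: the shift along the tool's x, y, z in m, then the turn, a rotation vector about the tool's x, y, z in rad, then the finger opening in m, from 0 to 0.0854. In form: [[dx, dy, dz, rx, ry, rz, gripper], ...]. A call has 1 to 5 rows; each row shifts and turns the commanded pose from where the row before left it, along the tool's axes as they then stand; what a row does not reach is not made up. A row lasts 1/10 s, in which the tool goes at most 50 mm and 8.59 degrees, less where a joint would pass 70% of its speed; a pose out of reach is approached as far as the arm can. A call is refused whole if a number of a shift passes 0.05 or a number of a turn 0.15, either way. A call with a gripper value outside its range is refused whole. The fingers move at their own pace and stop on an object; FORCE is the grip in N (left out, the last holds). Time passes only in rows, so rows that do not move let the fingers close. It gives the time, the measured TCP pose, the force, the opening and the grip force at its end, in the units of the state.
- sense(): the state, without advancing time (a new reading comes with each control period).
- eyes.capture(name): name is "side" or "top"; returns the picture (400x640x3 uint8, red, green, blue); there is no depth.
- eyes.calibration(name): a dict with "fx", "fy", "cx", "cy" (pixels), "dist" ([k1, k2, p1, p2, k3] as OpenCV has them; the pictures are not rectified), "cam_to_world" (4x4, takes a point from camera to world coordinates). Camera axes: x right, y down, z forward; pixel columns grow to the right and rows downward; lengths in mm; the calibration is good to about 2 mm. A picture is of the moment at which its call begins. calibration takes no time and is no camera call.
- finish_job(): hands the job in; it is judged then, once.
The state is a dict: "time_s": time; "joints": joint angles; "dq": joint speeds; "tau": joint torques, N m; "eef_pos": TCP position; "ee_rot": TCP orientation; "force": force on the tool from outside, world axes, zero at the start; "wrist_torque": the same for the moment, N m; "grip_width": opening from 0.0 (shut) to 1.0 (fully open); "grip_force": force on a finger pad.
Only numpy, scipy, OpenCV 4.12 (cv2) and the standard library are available. Lean on these libraries where they do the work, as an engineer would, in place of code of your own. Each camera call takes 0.05 s, during which the arm holds its last target. There are 200 camera calls.

## Task

Gather the parts of the dismantled impact wrench into the kit tray: hammer case, hammer-and-anvil unit, rotor and rear cover, each into the nest cut to its outline, sitting flat on the floor of the recess as it now sits on the bench (nose, square drive and boss upward, rotor lying). The smaller hammer case and the smaller rotor belong to another wrench: leave them where they are.

Things in the scene. Friction and masses are not known exactly. Their poses are not given: they have to be found in the camera images.
- case_mid (a point): Hammer case of the wrench: a plain cast-aluminium bell standing mouth down, 78 mm tall, foot 64 mm across, tapering to an upright round nose 34 mm across whose straight part runs from 50 mm above the foot to the top. The point is on its axis, half-way up (39 mm above its foot); z up.
- anvil_mid (a point): Hammer-and-anvil unit: a steel block with rounded ends, 54 mm long (x) by 34 mm wide (y) and 40 mm high, standing upright, with a round neck 23 mm across (40 to 48 mm up) and a 12.7 mm square drive (48 to 72 mm up, flats square to x and y) on top. The point is on its axis, half-way up (36 mm above its foot); x along the block, z up.
- rotor_mid (a point): Rotor of the wrench: a steel drum with eight thin vanes along it and a 12 mm shaft stub at each end, lying on two vanes. 80 mm long in all (x), the drum 44 mm long; 36 mm high and wide over the vanes as it lies. The point is its centre, 18 mm above what it lies on; x along the shaft (either way round is the same).
- cover_mid (a point): Rear cover: an aluminium plate 60 by 60 mm with rounded corners and four bolt holes, 10 mm thick, lying flat, with an upright round boss 32 mm across (10 to 30 mm up) in its middle. The point is on the boss axis 15 mm above its underside; x and y along the plate's sides, z up.
- small_case_mid (a point): Look-alike: the hammer case of a smaller wrench, same bell shape, 56 mm tall, foot 46 mm across, nose 24 mm. Not part of the job. The point is half-way up (28 mm).
- small_rotor_mid (a point): Look-alike: the rotor of a smaller wrench, same form, 58 mm long and 25 mm over the vanes. Not part of the job. The point is its centre, about 12 mm above the bench; x along the shaft.
- nest_round: Fixed nest in the kit tray: plate 114 x 114 mm, 9 mm thick, black, with a recess 6 mm deep down to a light grey floor: round, 80 mm across, for the hammer case. Origin: middle of its underside, 2 mm above the bench; recess floor 3 mm, black face 9 mm above it; x, y along the sides.
- nest_oblong: Fixed nest in the kit tray: plate 114 x 114 mm, 9 mm thick, black, with a recess 6 mm deep down to a light grey floor: oblong, 70 mm (x) by 50 mm (y), for the hammer-and-anvil unit. Origin: middle of its underside, 2 mm above the bench; recess floor 3 mm, black face 9 mm above it; x, y along the sides.
- nest_cross: Fixed nest in the kit tray: plate 114 x 114 mm, 9 mm thick, black, with a recess 6 mm deep down to a light grey floor: a fat cross, the rotor's outline (shaft along x): pocket 60 (x) by 52 mm (y), crossed by a groove 96 (x) by 28 mm (y). Origin: middle of its underside, 2 mm above the bench; recess floor 3 mm, black face 9 mm above it; x, y along the sides.
- nest_square: Fixed nest in the kit tray: plate 114 x 114 mm, 9 mm thick, black, with a recess 6 mm deep down to a light grey floor: square, 76 by 76 mm with sides along x and y, for the rear cover. Origin: middle of its underside, 2 mm above the bench; recess floor 3 mm, black face 9 mm above it; x, y along the sides.
Not all that is in view belongs to the job. What is shaped like the part that bears case_mid but orange, pink or turquoise is not meant.

How it is judged:
By the outcome, as a careful person would: the job done as asked, in the order asked, and still so for the second after the job is handed in, with the robot touching nothing.
It also fails if it takes over 120 s, if anything falls off the work surface, if the arm or the gripper's body presses on something with over 40 N, if the wrist force passes 120 N, or if a joint passes its speed limit or range.

## Working session

There is one attempt and no reset: what is moved stays moved. The work goes in short steps, Python scripts to look and compute and a shell command to move; the robot and the scene stay as the last step left them, time stands still between calls to the robot, and variables do not carry over. Pictures are saved under pics/ and viewed, at most 14 in all, crops included, and the job is handed in when it is done.

```bash
mkdir -p pics; ls; python3 - <<'E'
from rig import sense,eyes
import cv2,json
for n in("top","side"):
    cv2.imwrite(f"pics/{n}0.png",eyes.capture(n)[:,:,::-1])
    c=eyes.calibration(n);print(n,c)
print(sense())
E
```

```text
pics
top {'fx': 364.28566405506604, 'fy': 364.28566405506604, 'cx': 319.443085225019, 'cy': 199.37531038306344, 'dist': array([-0.04373046,  0.        ,  0.        ,  0.        ,  0.        ]), 'cam_to_world': array([[ 1.23925369e-02, -9.88526704e-01,  1.50536971e-01,
         3.66897573e+02],
       [-9.99919643e-01, -1.26533441e-02, -7.74743045e-04,
        -8.29047345e+00],
       [ 2.67065029e-03, -1.50515274e-01, -9.88604076e-01,
         9.33750260e+02],
       [ 0.00000000e+00,  0.00000000e+00,  0.00000000e+00,
         1.00000000e+00]])}
side {'fx': 424.6389042235092, 'fy': 424.6389042235092, 'cx': 319.013388134933, 'cy': 200.80369349699646, 'dist': array([-0.04470723,  0.        ,  0.        ,  0.        ,  0.        ]), 'cam_to_world': array([[ 9.91234924e-01, -1.06538505e-01,  7.81208865e-02,
         4.15642486e+02],
       [-1.32022990e-01, -7.77245139e-01,  6.15190966e-01,
        -5.64340182e+02],
       [-4.82244656e-03, -6.20112523e-01, -7.84498058e-01,
         7.31920667e+02],
       [ 0.00000000e+00,  0.00000000e+00,  0.00000000e+00,
         1.00000000e+00]])}
{'time_s': 0.1, 'joints': array([-1.33140991e+00,  3.13388538e-01,  1.49834509e+00, -4.32301866e-05,
        1.33102310e+00, -2.23400092e-01]), 'dq': array([ 6.07701063e-04, -8.04187709e-04, -9.21117425e-04,  2.10852102e-03,
       -3.09112246e-05,  1.47260141e-04]), 'tau': array([ 1.96724337e-03, -4.12897253e+01, -2.60142821e+01, -1.98614366e-04,
        2.99971529e-03, -2.26635768e-05]), 'eef_pos': array([ 234.30899618, -469.56778388,  241.80115407]), 'ee_rot': array([-5.81850077e-04,  9.73346474e-01,  2.29338838e-01, -2.56453277e-05]), 'force': array([-0.2438106 ,  0.6705326 ,  0.49585937]), 'wrist_torque': array([-0.0395987 , -0.01462508, -0.02073861]), 'grip_force': 0.0, 'grip_width': 0.9993202222251464}
```

View pics/top0.png

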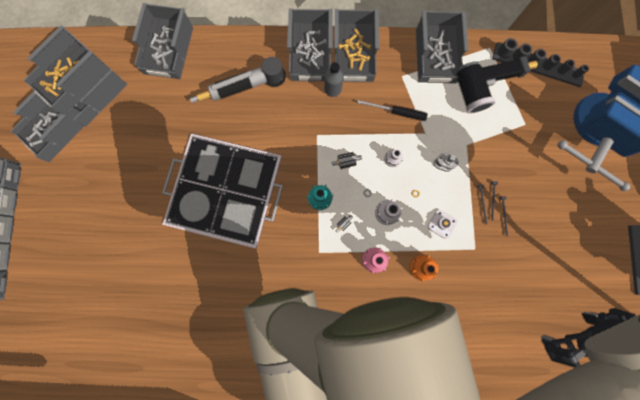

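View pics/side0.png

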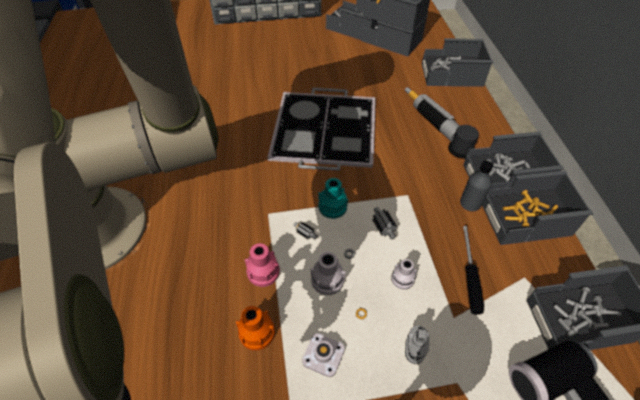

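The top view shows the parts on white paper: two grey bells at (389,211) and (394,157), rotors at (346,160) and (343,222), anvil unit (446,160) and cover (443,222). The tray is on the left: cross (207,160), oblong (251,173), round (195,206), square (237,217). The larger bell (389,211) and the larger rotor (346,160) look like the ones meant. The pink, orange and turquoise bells are not. I'll confirm this in an enlarged crop.

```bash
cat > h.py <<'E'
import numpy as np,cv2
from rig import eyes,sense
def px2w(n,uv,z):
    c=eyes.calibration(n);K=np.array([[c['fx'],0,c['cx']],[0,c['fy'],c['cy']],[0,0,1]])
    p=cv2.undistortPoints(np.array(uv,float).reshape(-1,1,2),K,c['dist'])[:,0]
    T=c['cam_to_world'];d=np.c_[p,np.ones(len(p))]@T[:3,:3].T;o=T[:3,3]
    return o+d*((np.broadcast_to(z,len(p))-o[2])/d[:,2])[:,None]
def w2px(n,P):
    c=eyes.calibration(n);K=np.array([[c['fx'],0,c['cx']],[0,c['fy'],c['cy']],[0,0,1]])
    W=np.linalg.inv(c['cam_to_world']);
    return cv2.projectPoints(np.array(P,float).reshape(-1,1,3),cv2.Rodrigues(W[:3,:3])[0],W[:3,3],K,c['dist'])[0][:,0]
def crop(src,x0,y0,w,h,k,out):
    im=cv2.imread(src) if isinstance(src,str) else src
    cv2.imwrite(out,cv2.resize(im[y0:y0+h,x0:x0+w],None,fx=k,fy=k,interpolation=cv2.INTER_CUBIC))
E
python3 - <<'E'
from h import *
crop("pics/top0.png",310,135,160,115,5,"pics/c1.png")
crop("pics/top0.png",160,128,130,120,5,"pics/c2.png")
crop("pics/side0.png",265,180,190,200,3,"pics/c3.png")
E
```

```text
(no output)
```

View pics/c1.png

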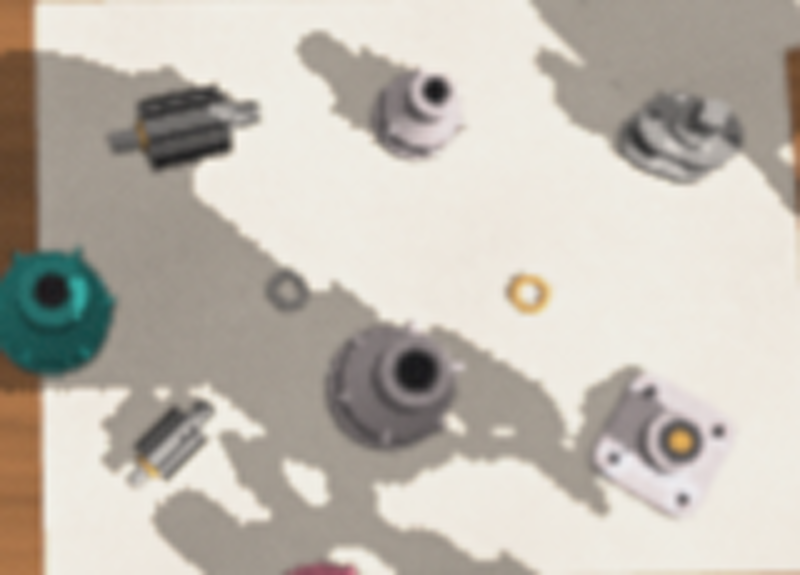

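View pics/c2.png

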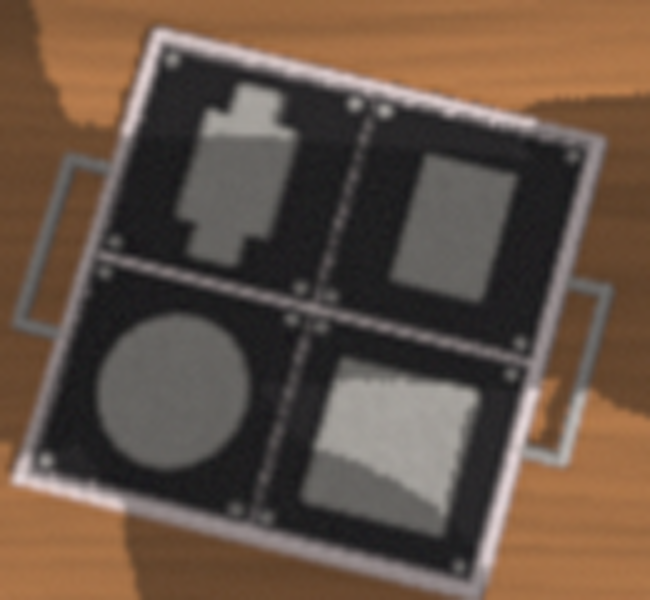

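View pics/c3.png

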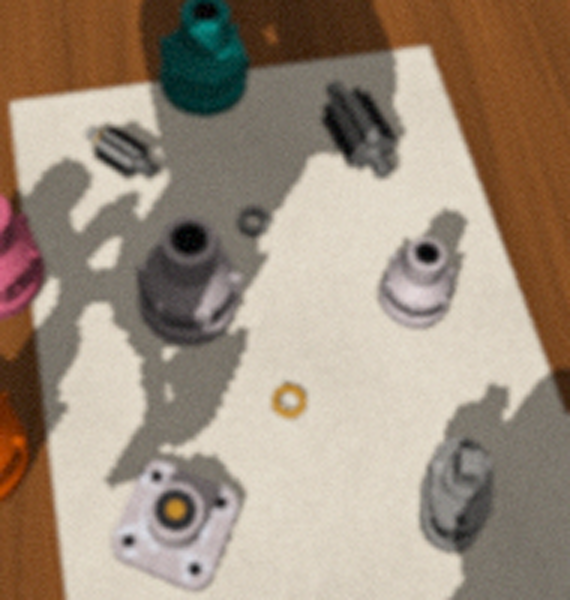

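The crop confirms it. The larger grey bell (top px ~393,209) is much bigger than the light bell at (397,153), and the rotor at (347,160) is bigger than the one at (344,223). Now I'll measure.

```bash
python3 - <<'E'
from h import *
np.set_printoptions(precision=1,suppress=True)
T=lambda a:(np.array(a,float)+.5)/5-.5+[310,135]
N=lambda a:(np.array(a,float)+.5)/5-.5+[160,128]
S=lambda a:(np.array(a,float)+.5)/3-.5+[265,180]
def show(l,P): print(l,P[:,:2].tolist() if 0 else np.round(P[:,:2],1).tolist())
def ang(a,b): d=b-a; return round(float(np.degrees(np.arctan2(d[1],d[0]))),1)
for l,t,s,z in [("case",(416,369),(189,238),78),("anvil",(708,112),(469,462),72),("cover",(682,440),(176,508),30),("smallcase",(435,90),(427,252),56)]:
    show(l,np.r_[px2w("top",[T(t)],z),px2w("side",[S(s)],z)])
for l,a,b,z,f,n in [("rotor",(110,142),(259,110),18,T,"top"),("rotorS",(336,88),(384,170),18,S,"side"),("srot",(135,480),(210,405),12,T,"top"),
  ("anvil block",(625,125),(742,130),20,T,"top")]:
    p=px2w(n,[f(a),f(b)],z);show(l,p);print(p.mean(0),ang(p[0],p[1]))
p=px2w("top",T([(637,368),(738,424),(684,518),(590,468)]),10);show("cover corners",p);print(p.mean(0),ang(p[0],p[1]),ang(p[1],p[2]))
for l,q in [("oblong",[(426,153),(517,173),(484,302),(390,280)]),("square",[(344,358),(480,386),(444,536),(300,500)]),("cross groove",[(238,83),(285,93),(236,268),(188,256)]),("round",[(172,312),(250,392),(172,470),(97,390)])]:
    p=px2w("top",N(q),7);show(l,p);print(p.mean(0),ang(p[0],p[1]),ang(p[1],p[2]),ang(p[2],p[3]),np.linalg.norm(p[0]-p[1]),np.linalg.norm(p[1]-p[2]))
p=px2w("top",N([(155,28),(606,138),(480,598),(12,480)]),11);show("tray",p);print(p.mean(0),ang(p[0],p[1]),ang(p[1],p[2]))
E
```

```text
case [[477.8, -183.3], [478.6, -183.9]]
anvil [[607.5, -331.0], [606.9, -336.8]]
cover [[449.8, -326.3], [451.3, -325.4]]
smallcase [[621.0, -199.9], [622.3, -200.5]]
rotor [[601.8, -39.2], [619.9, -116.4]]
[610.9 -77.8  18. ] -76.8
rotorS [[604.4, -42.9], [621.5, -114.9]]
[612.9 -78.9  18. ] -76.7
srot [[428.0, -53.4], [466.6, -91.3]]
[447.3 -72.3  12. ] -44.5
anvil block [[614.3, -306.6], [612.6, -368.0]]
[ 613.4 -337.3   20. ] -91.5
cover corners [[488.5, -311.4], [460.2, -362.7], [411.9, -332.8], [436.8, -285.4]]
[ 449.3 -323.1   10. ] -118.9 148.3
oblong [[614.8, 188.1], [604.5, 139.9], [535.7, 154.5], [546.7, 203.9]]
[575.4 171.6   7. ] -102.0 168.0 77.4 49.31737376223564 70.34919087408318
square [[505.5, 225.8], [491.8, 154.9], [414.7, 170.3], [431.9, 244.7]]
[461.  198.9   7. ] -100.9 168.7 77.0 72.20290056262183 78.63248118289135
cross groove [[651.9, 289.8], [646.6, 264.4], [552.1, 284.7], [558.2, 310.3]]
[602.2 287.3   7. ] -101.7 167.9 76.6 25.900880499533354 96.67082020046908
round [[528.5, 316.8], [487.1, 273.5], [446.3, 311.5], [487.1, 353.2]]
[487.3 313.8   7. ] -133.7 137.1 45.6 59.78863686442565 55.74399325052764
tray [[680.5, 334.8], [622.9, 93.4], [383.6, 150.1], [439.7, 392.5]]
[531.7 242.7  11. ] -103.4 166.7
```

```bash
python3 - <<'E'
from h import *
a=cv2.imread("pics/top0.png")[148:178,426:466];b=cv2.imread("pics/side0.png")[320:370,395:445]
r=lambda i,k:cv2.resize(i,None,fx=k,fy=k,interpolation=cv2.INTER_CUBIC)
A=r(a,10);B=r(b,8);A=cv2.copyMakeBorder(A,0,100,0,0,0);cv2.imwrite("pics/c4.png",np.hstack([A,B]))
E
```

```text
(no output)
```

View pics/c4.png

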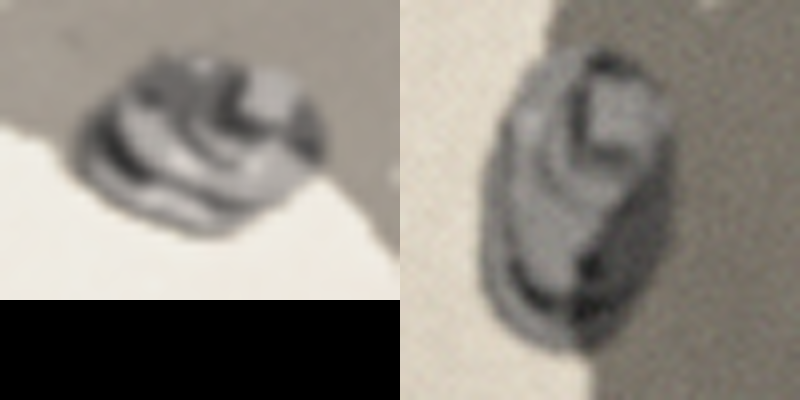

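The enlarged crops show the anvil unit's square top at about px (453,157.7) in the top view and (423,333.7) in the side view. I'll fit its yaw to the silhouettes.

```bash
python3 - <<'E'
from h import *
from scipy.optimize import differential_evolution as DE
pt=np.array([(65,150),(80,120),(140,60),(170,50),(260,68),(290,68),(325,130),(325,165),(215,238),(150,225),(100,195)])
ps=np.array([(80,260),(85,160),(115,90),(160,50),(200,42),(265,75),(275,200),(250,290),(195,350),(150,345),(100,305)])
def mask(p,sh):
    m=np.zeros(sh,np.uint8);cv2.fillPoly(m,[np.int32(p)],1);return m
V=[("top",pt,10,(426,148),(300,400)),("side",ps,8,(395,320),(400,400))]
M=[mask(v[1],v[4]) for v in V]
t=np.linspace(0,2*np.pi,60)
def model(x,y,a):
    st=np.c_[10*np.sign(np.cos(t))+17*np.cos(t),17*np.sin(t)]
    sq=6.35*np.array([(1,1),(1,-1),(-1,-1),(-1,1)])
    P=np.r_[np.c_[st,0*t],np.c_[st,0*t+40],np.c_[sq,[72]*4]]
    c,s=np.cos(a),np.sin(a);P[:,:2]=P[:,:2]@np.array([[c,s],[-s,c]])+[x,y];return P
def cost(q):
    P=model(*q);e=0
    for v,m in zip(V,M):
        u=(w2px(v[0],P)-v[3]+.5)*v[2]-.5
        k=np.zeros(v[4],np.uint8);cv2.fillPoly(k,[cv2.convexHull(np.int32(u))],1)
        e+=1-(k&m).sum()/(k|m).sum()
    return e
r=DE(cost,[(590,630),(-355,-315),(-1.6,1.6)],seed=0,maxiter=60);print(r.x,np.degrees(r.x[2]),r.fun)
for a in range(-90,90,15):print(a,round(cost([r.x[0],r.x[1],np.radians(a)]),2))
print(px2w("top",[(453,157.7)],72),px2w("side",[(423.1,333.7)],72))
E
```

```text
[ 609.17807954 -334.45167763    1.32258336] 75.77844470397228 0.17711496543823047
-90 0.27
-75 0.44
-60 0.59
-45 0.66
-30 0.68
-15 0.66
0 0.63
15 0.58
30 0.5
45 0.41
60 0.27
75 0.18
[[ 605.75811724 -335.41639468   72.        ]] [[ 610.19684044 -337.27951068   72.        ]]
```

```bash
cat >> h.py <<'E'
def go(x,y,z,yaw):
    "print tool-frame delta from measured pose to target; yaw = world angle of tool x (deg)"
    from scipy.spatial.transform import Rotation as R
    s=sense();q=s['ee_rot'];Rm=R.from_quat([*q[1:],q[0]]).as_matrix()
    phi=np.degrees(np.arctan2(Rm[1,0],Rm[0,0]));tilt=np.degrees(np.arccos(-Rm[2,2]))
    d=(Rm.T@(np.array([x,y,z])-s['eef_pos']));r=-((yaw-phi+180)%360-180)
    print("t%.1f pos"%s['time_s'],s['eef_pos'].round(1),"phi%.1f tilt%.1f"%(phi,tilt),"delta mm",d.round(1),"rz rad %.3f"%np.radians(r),"F",s['force'].round(1),"grip %.2f %.0f"%(s['grip_width'],s['grip_force']),"j1 %.2f j6 %.2f"%(s['joints'][0],s['joints'][5]))
E
python3 -m jog '[[0,0,0,0,0,0.1156,0.0854],[0,0,0,0,0,0.1156,0.0854],[0,0,0,0,0,0.1156,0.0854],[0,0,0,0,0,0.1156,0.0854],[0,0,0,0,0,0,0.0854]]' 60
python3 -m jog '[[0.0244,-0.0286,0,0,0,0,0.0854],[0.0244,-0.0286,0,0,0,0,0.0854],[0.0244,-0.0286,0,0,0,0,0.0854],[0.0244,-0.0286,0,0,0,0,0.0854],[0.0244,-0.0286,0,0,0,0,0.0854]]'
python3 -m jog '[[0.0244,-0.0286,0,0,0,0,0.0854],[0.0244,-0.0286,0,0,0,0,0.0854],[0.0244,-0.0286,0,0,0,0,0.0854],[0.0244,-0.0286,0,0,0,0,0.0854],[0.0244,-0.0286,0,0,0,0,0.0854]]'
python3 -m jog '[[0,0,0,0,0,0,0.0854],[0,0,0,0,0,0,0.0854]]'
python3 -c "
from h import *;go(478,-183.6,62,0)"
```

```text
time_s: 0.6
eef_pos: [234.3, -469.6, 242.0]
ee_rot: [-0.0, 1.0, -0.0, -0.0]
force: [-0.1, 0.3, -0.8]
grip_width: 1.0
grip_force: 0.0
time_s: 1.1
eef_pos: [357.1, -325.4, 242.2]
ee_rot: [-0.0, 1.0, 0.002, -0.0]
force: [0.6, -0.3, -0.7]
grip_width: 1.004
grip_force: 0.0
time_s: 1.6
eef_pos: [479.0, -182.3, 242.2]
ee_rot: [-0.0, 1.0, 0.002, -0.0]
force: [0.3, 0.1, 0.7]
grip_width: 0.999
grip_force: 0.0
time_s: 1.8
eef_pos: [478.3, -183.3, 242.0]
ee_rot: [-0.0, 1.0, 0.002, -0.0]
force: [-0.5, -0.4, -0.4]
grip_width: 0.999
grip_force: 0.0
t1.8 pos [ 478.3 -183.3  242. ] phi0.2 tilt0.0 delta mm [ -0.2   0.3 180. ] rz rad 0.004 F [-0.5 -0.4 -0.4] grip 1.00 0 j1 -0.59 j6 0.97
```

```bash

python3 -m jog '[[0,0,0.04,0,0,0,0.0854],[0,0,0.04,0,0,0,0.0854],[0,0,0.04,0,0,0,0.0854],[0,0,0.03,0,0,0,0.0854],[0,0,0.03,0,0,0,0.0854]]' 60
python3 -m jog '[[0,0,0,0,0,0,0.025],[0,0,0,0,0,0,0.025],[0,0,0,0,0,0,0.025],[0,0,0,0,0,0,0.025],[0,0,0,0,0,0,0.025]]' 60
python3 -m jog '[[0,0,0,0,0,0,0.025],[0,0,0,0,0,0,0.025],[0,0,0,0,0,0,0.025]]' 60
python3 -c "
from h import *;crop(eyes.capture('side')[:,:,::-1],270,170,160,130,5,'pics/g1.png');go(478,-183.6,62,0)"
```

```text
time_s: 2.3
eef_pos: [477.4, -184.7, 61.0]
ee_rot: [-0.0, 1.0, 0.0, -0.0]
force: [1.4, -1.1, -0.5]
grip_width: 0.998
grip_force: 0.0
time_s: 2.8
eef_pos: [478.9, -184.2, 64.2]
ee_rot: [0.001, 1.0, 0.0, 0.001]
force: [-2.0, 0.6, 6.3]
grip_width: 0.376
grip_force: 59.7
time_s: 3.1
eef_pos: [478.9, -184.2, 64.2]
ee_rot: [0.001, 1.0, 0.0, 0.001]
force: [-1.7, 1.7, 6.5]
grip_width: 0.38
grip_force: 59.7
t3.1 pos [ 478.9 -184.2   64.2] phi0.0 tilt0.2 delta mm [-0.9 -0.6  2.2] rz rad 0.001 F [-1.3  0.9  7.4] grip 0.38 60 j1 -0.60 j6 0.97
```

View pics/g1.png

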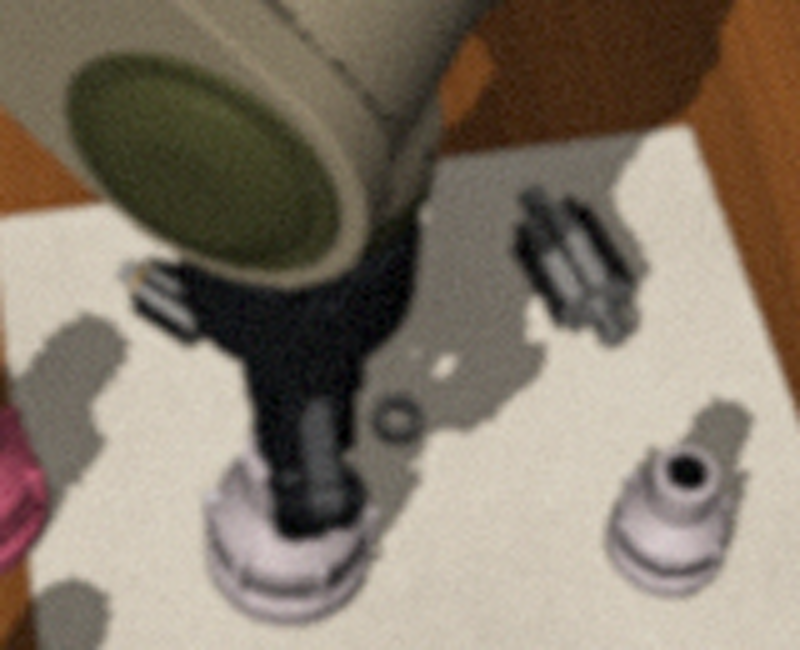

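The gripper has the larger grey bell by its nose (crop ~(310,500)), with the tips just at the shoulder. The look-alikes are untouched.

```bash

python3 -m jog '[[0,0,-0.01,0,0,0,0.025],[0,0,-0.02,0,0,0,0.025],[0,0,-0.03,0,0,0,0.025],[0,0,-0.03,0,0,0,0.025],[0,0,-0.03,0,0,0,0.025]]'
python3 -m jog '[[0,-0.017,0,0,0,0,0.025],[0.001,-0.03,0,0,0,0,0.025],[0.001,-0.04,0,0,0,0,0.025],[0.001,-0.04,0,0,0,0,0.025],[0.001,-0.04,0,0,0,0,0.025]]'
python3 -m jog '[[0.001,-0.04,0,0,0,0,0.025],[0.001,-0.04,0,0,0,0,0.025],[0.001,-0.04,0,0,0,0,0.025],[0.001,-0.04,0,0,0,0,0.025],[0.001,-0.04,0,0,0,0,0.025]]'
python3 -m jog '[[0,-0.04,0,0,0,0,0.025],[0,-0.04,0,0,0,0,0.025],[0,-0.03,0,0,0,0,0.025],[0,-0.02,0,0,0,0,0.025],[0,0,0,0,0,0,0.025]]'
python3 -m jog '[[0,0,0,0,0,0,0.025]]'
python3 -c "
from h import *;go(486.7,313.3,69,0);im=eyes.capture('top')[:,:,::-1];crop(im,150,120,160,130,5,'pics/g2.png')"
```

```text
time_s: 3.65
eef_pos: [478.0, -183.5, 184.5]
ee_rot: [0.0, 1.0, 0.0, 0.0]
force: [0.3, -0.1, -3.7]
grip_width: 0.376
grip_force: 60.5
time_s: 4.15
eef_pos: [481.2, -14.3, 181.7]
ee_rot: [-0.0, 1.0, 0.0, -0.001]
force: [0.3, 0.0, -3.4]
grip_width: 0.381
grip_force: 60.5
time_s: 4.65
eef_pos: [485.8, 185.6, 181.6]
ee_rot: [0.0, 1.0, 0.0, -0.001]
force: [0.6, -0.3, -3.0]
grip_width: 0.375
grip_force: 60.5
time_s: 5.15
eef_pos: [485.4, 315.8, 181.2]
ee_rot: [0.0, 1.0, 0.002, -0.001]
force: [0.1, 0.4, -4.1]
grip_width: 0.374
grip_force: 60.6
time_s: 5.25
eef_pos: [486.1, 313.4, 181.5]
ee_rot: [0.0, 1.0, 0.001, -0.001]
force: [-0.2, 0.0, -3.3]
grip_width: 0.382
grip_force: 60.6
t5.2 pos [486.1 313.4 181.5] phi0.1 tilt0.1 delta mm [  0.8   0.  112.5] rz rad 0.001 F [-0.2  0.  -3.3] grip 0.38 61 j1 0.37 j6 1.94
```

View pics/g2.png

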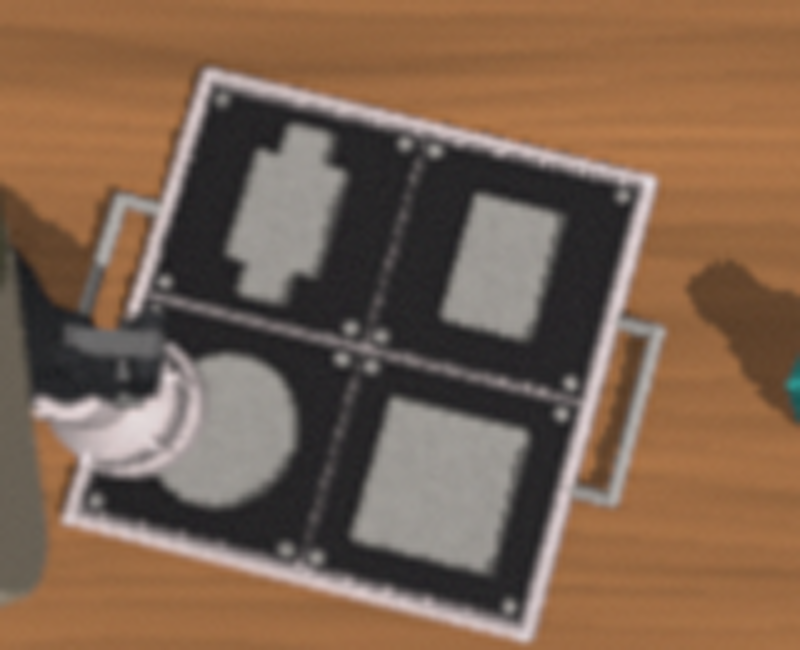

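The case hangs upright over the tray and the tool is over the round nest. Parallax shifts the case left in the picture, to crop ~(131,405). Setting it down.

```bash

python3 -m jog '[[0.0005,0,0.03,0,0,0,0.025],[0,0,0.03,0,0,0,0.025],[0,0,0.03,0,0,0,0.025],[0,0,0.015,0,0,0,0.025],[0,0,0.006,0,0,0,0.025]]'
python3 -m jog '[[0,0,0.001,0,0,0,0.025],[0,0,0,0,0,0,0.025],[0,0,0,0,0,0,0.025]]'
python3 -m jog '[[0,0,0,0,0,0,0.045],[0,0,0,0,0,0,0.06],[0,0,0,0,0,0,0.08],[0,0,0,0,0,0,0.0854],[0,0,0,0,0,0,0.0854]]'
python3 -m jog '[[0,0,-0.03,0,0,0,0.0854],[0,0,-0.04,0,0,0,0.0854],[0,0,-0.04,0,0,0,0.0854],[0,0,-0.04,0,0,0,0.0854],[0,0,0,0,0,0,0.0854]]'
python3 -c "
from h import *;go(608,-336,25,166)"
```

```text
time_s: 5.8
eef_pos: [486.8, 312.1, 69.7]
ee_rot: [0.001, 1.0, -0.0, -0.001]
force: [0.3, 0.7, -2.7]
grip_width: 0.379
grip_force: 60.6
time_s: 6.1
eef_pos: [488.1, 313.4, 71.3]
ee_rot: [-0.0, 1.0, 0.0, 0.001]
force: [-0.0, 0.3, -2.7]
grip_width: 0.376
grip_force: 60.6
time_s: 6.6
eef_pos: [487.6, 313.4, 70.4]
ee_rot: [-0.0, 1.0, 0.0, 0.0]
force: [0.1, -0.1, -0.8]
grip_width: 0.998
grip_force: 0.0
time_s: 7.1
eef_pos: [489.3, 314.1, 226.0]
ee_rot: [-0.002, 1.0, 0.0, 0.005]
force: [-0.3, -0.1, -0.4]
grip_width: 1.0
grip_force: 0.0
t7.1 pos [489.3 314.1 226. ] phi0.0 tilt0.6 delta mm [116.5 650.9 199.7] rz rad -2.897 F [-0.3 -0.1 -0.4] grip 1.00 0 j1 0.37 j6 1.94
```

```bash

python3 -m jog '[[0.007,0.02,0,0,0,0,0.0854],[0.007,0.04,0,0,0,0,0.0854],[0.007,0.04,0,0,0,0,0.0854],[0.007,0.04,0,0,0,0,0.0854],[0.007,0.04,0,0,0,0,0.0854]]'
python3 -m jog '[[0.007,0.04,0,0,0,0,0.0854],[0.007,0.04,0,0,0,0,0.0854],[0.007,0.04,0,0,0,0,0.0854],[0.007,0.04,0,0,0,0,0.0854],[0.007,0.04,0,0,0,0,0.0854]]'
python3 -m jog '[[0.007,0.04,0,0,0,0,0.0854],[0.007,0.04,0,0,0,0,0.0854],[0.007,0.04,0,0,0,0,0.0854],[0.007,0.04,0,0,0,0,0.0854],[0.007,0.04,0,0,0,0,0.0854]]'
python3 -m jog '[[0.007,0.04,0,0,0,0,0.0854],[0.006,0.03,0,0,0,0,0.0854],[0,0,0,0,0,-0.147,0.0854],[0,0,0,0,0,-0.147,0.0854],[0,0,0,0,0,-0.147,0.0854]]'
python3 -m jog '[[0,0,0,0,0,-0.147,0.0854],[0,0,0,0,0,-0.147,0.0854],[0,0,0,0,0,-0.147,0.0854],[0,0,0,0,0,-0.147,0.0854],[0,0,0,0,0,-0.147,0.0854]]'
python3 -m jog '[[0,0,0,0,0,-0.15,0.0854],[0,0,0,0,0,0,0.0854],[0,0,0,0,0,0,0.0854]]'
python3 -c "
from h import *;go(608,-336,25,76);crop(eyes.capture('top')[:,:,::-1],160,128,130,120,4,'pics/g3.png')"
```

```text
time_s: 7.6
eef_pos: [522.5, 131.8, 219.8]
ee_rot: [0.0, 1.0, 0.0, -0.0]
force: [0.7, 0.7, -0.5]
grip_width: 1.004
grip_force: 0.0
time_s: 8.1
eef_pos: [557.6, -68.3, 219.8]
ee_rot: [-0.0, 1.0, 0.0, -0.0]
force: [0.1, 1.0, 0.7]
grip_width: 0.996
grip_force: 0.0
time_s: 8.6
eef_pos: [592.7, -268.3, 219.6]
ee_rot: [-0.0, 1.0, 0.0, -0.0]
force: [0.3, 1.6, -0.2]
grip_width: 0.998
grip_force: 0.0
time_s: 9.1
eef_pos: [605.7, -336.9, 219.2]
ee_rot: [-0.001, 0.975, 0.222, -0.0]
force: [-0.6, 0.5, -0.1]
grip_width: 1.002
grip_force: 0.0
time_s: 9.6
eef_pos: [605.7, -336.6, 219.4]
ee_rot: [-0.001, 0.83, 0.557, -0.0]
force: [-0.3, 0.2, 0.5]
grip_width: 0.999
grip_force: 0.0
time_s: 9.9
eef_pos: [605.8, -336.6, 219.8]
ee_rot: [-0.0, 0.789, 0.614, -0.0]
force: [0.5, 0.1, 0.1]
grip_width: 1.0
grip_force: 0.0
t9.9 pos [ 605.8 -336.6  219.8] phi75.8 tilt0.0 delta mm [  1.1   2.1 194.8] rz rad -0.004 F [0.5 0.1 0.1] grip 1.00 0 j1 -0.68 j6 -0.43
```

View pics/g3.png

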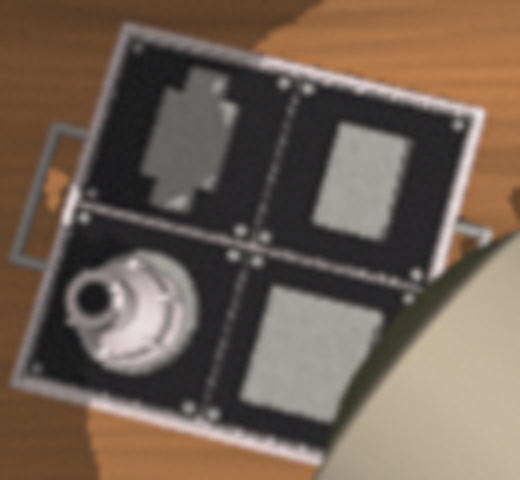

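The case stands in the round nest: nose at crop (96,298), foot inside the recess. Next I'll descend on the anvil unit.

```bash

python3 -c "
from h import *;print(px2w('top',[(183.9,202.4)],83))"
python3 -m jog '[[0.001,0.002,0.04,0,0,0,0.0854],[0,0,0.04,0,0,0,0.0854],[0,0,0.04,0,0,0,0.0854],[0,0,0.04,0,0,0,0.0854],[0,0,0.034,0,0,0,0.0854]]' 90
python3 -m jog '[[0,0,0,0,0,0,0.025],[0,0,0,0,0,0,0.025],[0,0,0,0,0,0,0.025],[0,0,0,0,0,0,0.025],[0,0,0,0,0,0,0.025]]' 90
python3 -m jog '[[0,0,0,0,0,0,0.025],[0,0,0,0,0,0,0.025],[0,0,0,0,0,0,0.025]]' 90
python3 -c "
from h import *;go(608,-336,25,76)"
python3 -m jog '[[0,0,-0.01,0,0,0,0.025],[0,0,-0.02,0,0,0,0.025],[0,0,-0.03,0,0,0,0.025],[0,0,-0.03,0,0,0,0.025],[0,0,-0.03,0,0,0,0.025]]'
python3 -c "
from h import *;
crop(eyes.capture('side')[:,:,::-1],370,240,110,110,5,'pics/g4.png');go(576.3,172.5,30,167.5)"
```

```text
[[485.07401914 312.36473174  83.        ]]
time_s: 10.45
eef_pos: [607.5, -335.8, 23.9]
ee_rot: [-0.001, 0.789, 0.614, -0.0]
force: [0.6, 0.0, 0.2]
grip_width: 1.004
grip_force: 0.0
time_s: 10.95
eef_pos: [609.0, -337.1, 29.4]
ee_rot: [0.002, 0.788, 0.615, 0.0]
force: [-1.3, 0.9, 5.5]
grip_width: 0.379
grip_force: 89.7
time_s: 11.25
eef_pos: [609.0, -337.1, 29.4]
ee_rot: [0.002, 0.788, 0.615, 0.001]
force: [-0.5, 0.6, 6.6]
grip_width: 0.381
grip_force: 89.7
t11.2 pos [ 609.  -337.1   29.4] phi76.0 tilt0.3 delta mm [ 0.8 -1.3  4.4] rz rad -0.001 F [-0.5  0.6  6.6] grip 0.38 90 j1 -0.67 j6 -0.43
time_s: 11.75
eef_pos: [607.7, -335.8, 147.9]
ee_rot: [-0.0, 0.788, 0.616, -0.0]
force: [-0.6, 0.0, -5.7]
grip_width: 0.376
grip_force: 90.2
t11.8 pos [ 609.3 -337.   154.2] phi76.0 tilt0.5 delta mm [ 486.8 -156.3  121.3] rz rad -1.597 F [ 1.4 -1.3  0.7] grip 0.38 91 j1 -0.67 j6 -0.43
```

View pics/g4.png

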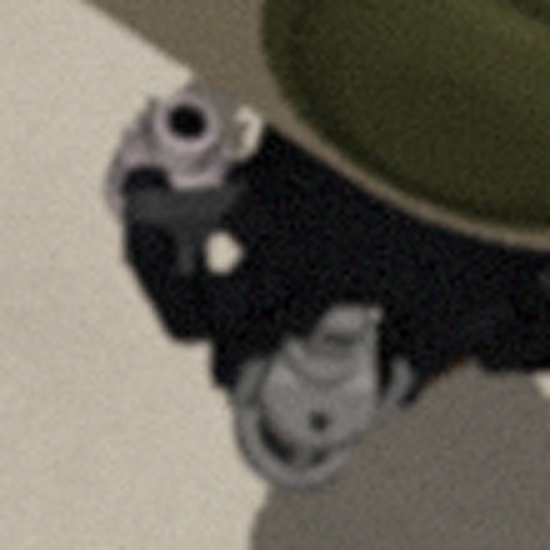

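The anvil unit is held upright by its block and is off the bench (crop ~(310,420)). Carrying it to the oblong nest.

```bash

python3 -m jog '[[0.016,-0.006,0,0,0,0,0.025],[0.03,-0.01,0,0,0,0,0.025],[0.04,-0.013,0,0,0,0,0.025],[0.04,-0.013,0,0,0,0,0.025],[0.04,-0.013,0,0,0,0,0.025]]'
python3 -m jog '[[0.04,-0.013,0,0,0,0,0.025],[0.04,-0.013,0,0,0,0,0.025],[0.04,-0.013,0,0,0,0,0.025],[0.04,-0.013,0,0,0,0,0.025],[0.04,-0.013,0,0,0,0,0.025]]'
python3 -m jog '[[0.04,-0.013,0,0,0,0,0.025],[0.04,-0.013,0,0,0,0,0.025],[0.03,-0.007,0,0,0,0,0.025],[0.01,-0.002,0,0,0,0,0.025],[0,0,0,0,0,-0.145,0.025]]'
python3 -m jog '[[0,0,0,0,0,-0.145,0.025],[0,0,0,0,0,-0.145,0.025],[0,0,0,0,0,-0.145,0.025],[0,0,0,0,0,-0.145,0.025],[0,0,0,0,0,-0.145,0.025]]'
python3 -m jog '[[0,0,0,0,0,-0.145,0.025],[0,0,0,0,0,-0.145,0.025],[0,0,0,0,0,-0.145,0.025],[0,0,0,0,0,-0.145,0.025],[0,0,0,0,0,-0.145,0.025]]'
python3 -m jog '[[0,0,0,0,0,0,0.025],[0,0,0,0,0,0,0.025]]'
python3 -c "
from h import *;
crop(eyes.capture('top')[:,:,::-1],190,130,100,90,6,'pics/g5.png');go(576.3,172.5,34.4,167.5)"
```

```text
time_s: 12.3
eef_pos: [594.0, -160.0, 145.8]
ee_rot: [-0.0, 0.788, 0.615, -0.0]
force: [-0.0, -0.1, -6.0]
grip_width: 0.382
grip_force: 90.5
time_s: 12.8
eef_pos: [579.4, 49.7, 146.0]
ee_rot: [-0.0, 0.788, 0.616, -0.0]
force: [0.8, 0.7, -6.5]
grip_width: 0.375
grip_force: 90.5
time_s: 13.3
eef_pos: [574.7, 174.3, 145.8]
ee_rot: [-0.0, 0.74, 0.672, -0.0]
force: [0.3, -0.6, -5.2]
grip_width: 0.375
grip_force: 90.7
time_s: 13.8
eef_pos: [575.0, 172.2, 145.9]
ee_rot: [-0.0, 0.453, 0.892, -0.0]
force: [-0.1, -0.5, -6.0]
grip_width: 0.374
grip_force: 90.7
time_s: 14.3
eef_pos: [575.0, 172.2, 145.9]
ee_rot: [-0.0, 0.107, 0.994, -0.0]
force: [1.0, 0.4, -6.5]
grip_width: 0.377
grip_force: 90.7
time_s: 14.5
eef_pos: [575.1, 172.5, 146.1]
ee_rot: [-0.0, 0.112, 0.994, -0.0]
force: [-0.9, -0.2, -5.7]
grip_width: 0.38
grip_force: 90.6
t14.6 pos [575.1 172.6 146.2] phi167.2 tilt0.0 delta mm [ -1.2   0.2 111.8] rz rad -0.006 F [ 0.9 -0.3 -5.7] grip 0.38 91 j1 0.10 j6 -1.25
```

View pics/g5.png

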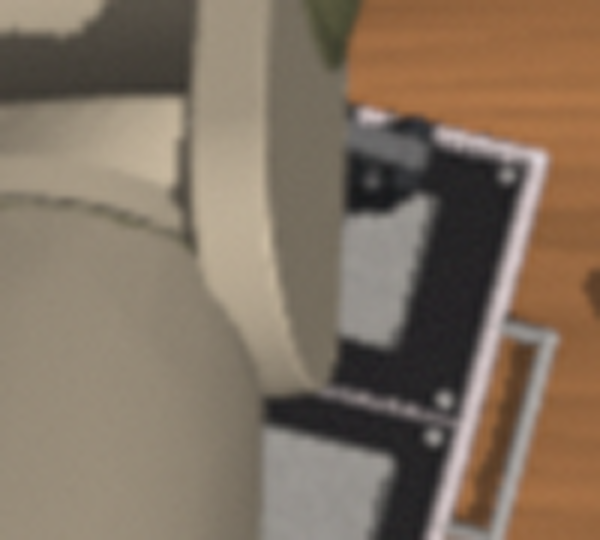

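The arm hides the part, so I'll go by geometry and feel for the floor.

```bash

python3 -m jog '[[-0.001,0,0.02,0,0,0,0.025],[0,0,0.03,0,0,0,0.025],[0,0,0.03,0,0,0,0.025],[0,0,0.02,0,0,0,0.025],[0,0,0.006,0,0,0,0.025]]'
python3 -m jog '[[0,0,0.003,0,0,0,0.025],[0,0,0.001,0,0,0,0.025],[0,0,0,0,0,0,0.025]]'
python3 -m jog '[[0,0,0.001,0,0,0,0.025],[0,0,0,0,0,0,0.025]]'
python3 -m jog '[[0,0,0.001,0,0,0,0.025],[0,0,0,0,0,0,0.025]]'
python3 -c "
from h import *;go(576.3,172.5,34.4,167.5)"
```

```text
time_s: 15.05
eef_pos: [575.0, 172.4, 38.0]
ee_rot: [-0.002, 0.111, 0.994, -0.0]
force: [0.0, 0.2, -5.0]
grip_width: 0.378
grip_force: 90.3
time_s: 15.35
eef_pos: [576.7, 172.8, 37.3]
ee_rot: [0.001, 0.11, 0.994, 0.0]
force: [0.6, -0.1, -5.2]
grip_width: 0.377
grip_force: 90.3
time_s: 15.55
eef_pos: [576.4, 172.7, 35.7]
ee_rot: [0.0, 0.11, 0.994, 0.0]
force: [0.6, -0.2, -6.8]
grip_width: 0.381
grip_force: 90.3
time_s: 15.75
eef_pos: [576.3, 172.7, 34.5]
ee_rot: [0.0, 0.11, 0.994, 0.0]
force: [-0.9, 0.0, -4.9]
grip_width: 0.382
grip_force: 90.7
t15.8 pos [576.3 172.7  34.5] phi167.4 tilt0.0 delta mm [-0.  -0.2  0.1] rz rad -0.002 F [-0.9  0.  -4.9] grip 0.38 91 j1 0.10 j6 -1.25
```

```bash

python3 -m jog '[[0,0,0.001,0,0,0,0.025],[0,0,0,0,0,0,0.025]]'
python3 -m jog '[[0,0,0,0,0,0,0.045],[0,0,0,0,0,0,0.06],[0,0,0,0,0,0,0.075],[0,0,0,0,0,0,0.075],[0,0,0,0,0,0,0.075]]'
python3 -m jog '[[0,0,-0.02,0,0,0,0.075],[0,0,-0.04,0,0,0,0.075],[0,0,-0.04,0,0,0,0.0854],[0,0,-0.04,0,0,0,0.0854],[0,0,-0.02,0,0,0,0.0854]]'
python3 -m jog '[[-0.0127,-0.0339,0,0,0,0,0.0854],[-0.0127,-0.0339,0,0,0,0,0.0854],[-0.0127,-0.0339,0,0,0,0,0.0854],[-0.0127,-0.0339,0,0,0,0,0.0854],[-0.0127,-0.0339,0,0,0,0,0.0854]]'
python3 -m jog '[[-0.0127,-0.0339,0,0,0,0,0.0854],[-0.0127,-0.0339,0,0,0,0,0.0854],[0,0,0,0,0,0.14,0.0854],[0,0,0,0,0,0.14,0.0854],[0,0,0,0,0,0.14,0.0854]]'
python3 -m jog '[[0,0,0,0,0,0.14,0.0854],[0,0,0,0,0,0.14,0.0854],[0,0,0,0,0,0.14,0.0854],[0,0,0,0,0,0.14,0.0854],[0,0,0,0,0,0.14,0.0854]]'
python3 -m jog '[[0,0,0,0,0,0,0.0854],[0,0,0,0,0,0,0.0854]]'
python3 -c "
from h import *;
crop(eyes.capture('top')[:,:,::-1],160,128,130,120,5,'pics/g6.png');go(612,-78.3,18,103.2)"
```

```text
time_s: 15.95
eef_pos: [576.4, 172.7, 34.4]
ee_rot: [0.0, 0.11, 0.994, 0.0]
force: [-4.6, -1.0, 4.7]
grip_width: 0.375
grip_force: 91.8
time_s: 16.45
eef_pos: [576.3, 172.7, 33.3]
ee_rot: [0.0, 0.11, 0.994, 0.0]
force: [0.6, -0.4, 0.9]
grip_width: 0.879
grip_force: 0.0
time_s: 16.95
eef_pos: [577.0, 172.8, 197.2]
ee_rot: [0.003, 0.11, 0.994, 0.001]
force: [1.3, -0.8, 0.5]
grip_width: 0.999
grip_force: 0.0
time_s: 17.45
eef_pos: [601.2, -8.0, 193.4]
ee_rot: [0.0, 0.11, 0.994, 0.0]
force: [0.6, 0.2, -0.3]
grip_width: 1.005
grip_force: 0.0
time_s: 17.95
eef_pos: [611.1, -78.7, 193.2]
ee_rot: [-0.0, 0.318, 0.948, 0.0]
force: [-0.4, -0.2, -0.1]
grip_width: 0.998
grip_force: 0.0
time_s: 18.45
eef_pos: [611.1, -78.3, 193.2]
ee_rot: [-0.0, 0.623, 0.782, -0.0]
force: [-0.2, -0.3, 0.0]
grip_width: 1.001
grip_force: 0.0
time_s: 18.65
eef_pos: [611.1, -78.3, 193.3]
ee_rot: [-0.0, 0.62, 0.785, -0.0]
force: [0.3, 0.6, 0.1]
grip_width: 1.004
grip_force: 0.0
t18.7 pos [611.1 -78.3 193.3] phi103.4 tilt0.0 delta mm [ -0.2   0.9 175.3] rz rad 0.004 F [ 0.8  0.1 -0.7] grip 1.00 0 j1 -0.32 j6 -0.55
```

View pics/g6.png

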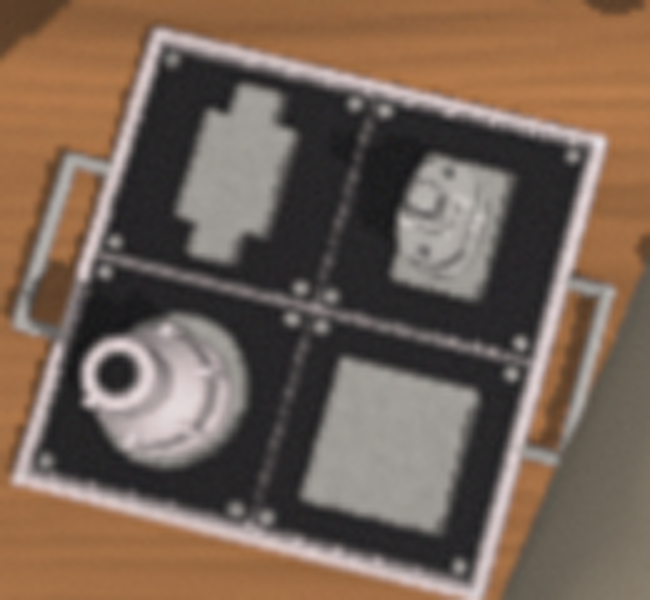

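The anvil unit sits in the oblong nest (drive at crop (424,200)) and the case in the round one. Next, the larger rotor.

```bash

python3 -c "
from h import *;print(px2w('top',[(244.8,168)],77))"
python3 -m jog '[[0,0.001,0.04,0,0,0,0.0854],[0,0,0.04,0,0,0,0.0854],[0,0,0.04,0,0,0,0.0854],[0,0,0.035,0,0,0,0.0854],[0,0,0.023,0,0,0,0.0854]]' 60
python3 -m jog '[[0,0,0,0,0,0,0.025],[0,0,0,0,0,0,0.025],[0,0,0,0,0,0,0.025],[0,0,0,0,0,0,0.025],[0,0,0,0,0,0,0.025]]' 60
python3 -m jog '[[0,0,0,0,0,0,0.025],[0,0,0,0,0,0,0.025],[0,0,0,0,0,0,0.025]]' 60
python3 -c "
from h import *;go(612,-78.3,18,103.2)"
python3 -m jog '[[0,0,-0.01,0,0,0,0.025],[0,0,-0.02,0,0,0,0.025],[0,0,-0.03,0,0,0,0.025],[0,0,-0.03,0,0,0,0.025],[0,0,-0.03,0,0,0,0.025]]'
python3 -m jog '[[0,0,0,0,0,0,0.025],[0,0,0,0,0,0,0.025]]'
python3 -c "
from h import *;
crop(eyes.capture('side')[:,:,::-1],330,120,130,110,6,'pics/g7.png');go(601.9,287.7,23,167.5)"
```

```text
[[571.67410833 172.20229183  77.        ]]
time_s: 19.2
eef_pos: [611.0, -77.7, 12.6]
ee_rot: [-0.001, 0.62, 0.785, -0.001]
force: [-0.4, -1.0, -0.1]
grip_width: 0.999
grip_force: 0.0
time_s: 19.7
eef_pos: [613.2, -78.3, 17.4]
ee_rot: [0.002, 0.621, 0.784, 0.001]
force: [-1.1, 0.2, 4.4]
grip_width: 0.394
grip_force: 59.1
time_s: 20.0
eef_pos: [613.1, -78.3, 17.4]
ee_rot: [0.002, 0.621, 0.784, 0.001]
force: [-0.1, -0.3, 4.3]
grip_width: 0.394
grip_force: 59.1
t20.0 pos [613.1 -78.3  17.4] phi103.2 tilt0.2 delta mm [ 0.3 -1.1 -0.6] rz rad 0.001 F [-0.1 -0.3  4.3] grip 0.39 59 j1 -0.32 j6 -0.55
time_s: 20.5
eef_pos: [611.8, -78.0, 137.4]
ee_rot: [0.0, 0.621, 0.784, 0.0]
force: [0.4, 0.3, -2.9]
grip_width: 0.394
grip_force: 60.2
time_s: 20.7
eef_pos: [611.8, -78.0, 135.3]
ee_rot: [0.0, 0.621, 0.784, 0.0]
force: [-0.9, -0.4, -5.0]
grip_width: 0.393
grip_force: 60.2
t20.8 pos [611.4 -77.8 134.1] phi103.2 tilt0.1 delta mm [357.9  74.6 111.4] rz rad -1.122 F [-0.6  0.9 -4.3] grip 0.39 60 j1 -0.32 j6 -0.55
```

View pics/g7.png

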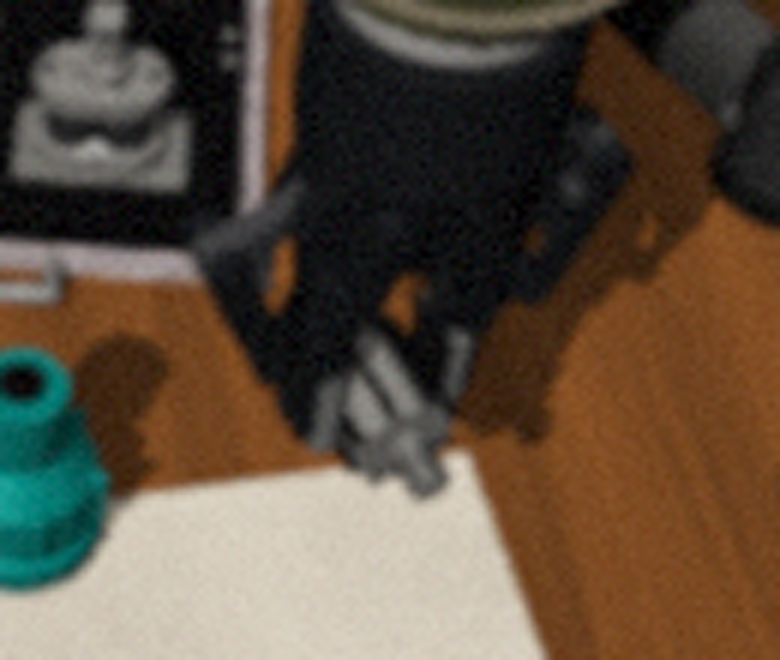

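The large rotor is held across its drum, level (crop ~(390,420)). Moving it to the cross nest.

```bash

python3 -m jog '[[0.018,0.004,0,0,0,0,0.025],[0.036,0.0075,0,0,0,0,0.025],[0.04,0.008,0,0,0,0,0.025],[0.04,0.008,0,0,0,0,0.025],[0.04,0.008,0,0,0,0,0.025]]'
python3 -m jog '[[0.04,0.008,0,0,0,0,0.025],[0.04,0.008,0,0,0,0,0.025],[0.04,0.008,0,0,0,0,0.025],[0.035,0.008,0,0,0,0,0.025],[0.02,0.005,0,0,0,0,0.025]]'
python3 -m jog '[[0.009,0.002,0,0,0,0,0.025],[0,0,0,0,0,-0.14,0.025],[0,0,0,0,0,-0.14,0.025],[0,0,0,0,0,-0.14,0.025],[0,0,0,0,0,-0.14,0.025]]'
python3 -m jog '[[0,0,0,0,0,-0.14,0.025],[0,0,0,0,0,-0.14,0.025],[0,0,0,0,0,-0.14,0.025],[0,0,0,0,0,-0.14,0.025],[0,0,0,0,0,0,0.025]]'
python3 -m jog '[[0,0,0,0,0,0,0.025],[0,0,0,0,0,0,0.025]]'
python3 -c "
from h import *;go(601.9,287.7,22.4,167.5)"
```

```text
time_s: 21.25
eef_pos: [605.8, 102.0, 133.8]
ee_rot: [-0.001, 0.621, 0.784, -0.001]
force: [0.3, -0.3, -2.9]
grip_width: 0.389
grip_force: 60.2
time_s: 21.75
eef_pos: [601.1, 281.9, 133.5]
ee_rot: [-0.001, 0.62, 0.785, -0.001]
force: [-0.2, -0.9, -4.1]
grip_width: 0.392
grip_force: 60.3
time_s: 22.25
eef_pos: [602.3, 287.0, 134.2]
ee_rot: [-0.001, 0.378, 0.926, -0.001]
force: [-0.1, -0.1, -3.8]
grip_width: 0.393
grip_force: 60.3
time_s: 22.75
eef_pos: [602.4, 287.0, 134.3]
ee_rot: [-0.001, 0.11, 0.994, -0.0]
force: [-0.5, 0.2, -3.0]
grip_width: 0.395
grip_force: 60.3
time_s: 22.95
eef_pos: [602.7, 287.3, 135.0]
ee_rot: [-0.0, 0.111, 0.994, -0.0]
force: [-0.6, -0.4, -3.3]
grip_width: 0.394
grip_force: 60.3
t22.9 pos [602.7 287.3 135. ] phi167.2 tilt0.0 delta mm [  0.8   0.3 112.6] rz rad -0.005 F [-0.6 -0.4 -3.3] grip 0.39 60 j1 0.27 j6 -1.08
```

```bash

python3 -m jog '[[0.001,0,0.02,0,0,0,0.025],[0,0,0.03,0,0,0,0.025],[0,0,0.03,0,0,0,0.025],[0,0,0.02,0,0,0,0.025],[0,0,0.006,0,0,0,0.025]]'
python3 -m jog '[[0,0,0.003,0,0,0,0.025],[0,0,0.001,0,0,0,0.025],[0,0,0,0,0,0,0.025]]'
python3 -m jog '[[0,0,0.001,0,0,0,0.025],[0,0,0,0,0,0,0.025]]'
python3 -m jog '[[0,0,0.001,0,0,0,0.025],[0,0,0,0,0,0,0.025]]'
python3 -c "
from h import *;go(601.9,287.7,22.4,167.5)"
```

```text
time_s: 23.45
eef_pos: [600.6, 287.3, 26.7]
ee_rot: [-0.002, 0.111, 0.994, -0.001]
force: [0.5, -0.8, -3.0]
grip_width: 0.392
grip_force: 60.3
time_s: 23.75
eef_pos: [602.4, 287.9, 26.5]
ee_rot: [0.001, 0.11, 0.994, 0.0]
force: [0.0, 0.8, -3.0]
grip_width: 0.39
grip_force: 60.3
time_s: 23.95
eef_pos: [602.0, 287.7, 24.8]
ee_rot: [0.0, 0.11, 0.994, 0.0]
force: [1.0, 0.4, -3.9]
grip_width: 0.392
grip_force: 60.3
time_s: 24.15
eef_pos: [601.8, 287.7, 23.3]
ee_rot: [-0.0, 0.11, 0.994, -0.0]
force: [0.4, -0.5, -2.8]
grip_width: 0.393
grip_force: 60.3
t24.1 pos [601.8 287.7  23.3] phi167.4 tilt0.0 delta mm [-0.1  0.   0.9] rz rad -0.002 F [ 0.4 -0.5 -2.8] grip 0.39 60 j1 0.27 j6 -1.08
```

```bash

python3 -m jog '[[0,0,0.001,0,0,0,0.025],[0,0,0,0,0,0,0.025],[0,0,0.001,0,0,0,0.025],[0,0,0,0,0,0,0.025]]'
python3 -m jog '[[0,0,0,0,0,0,0.045],[0,0,0,0,0,0,0.06],[0,0,0,0,0,0,0.07],[0,0,0,0,0,0,0.07],[0,0,0,0,0,0,0.07]]'
python3 -m jog '[[0,0,-0.02,0,0,0,0.07],[0,0,-0.04,0,0,0,0.07],[0,0,-0.04,0,0,0,0.0854],[0,0,-0.04,0,0,0,0.0854],[0,0,-0.02,0,0,0,0.0854]]'
python3 -m jog '[[0.001,-0.03,0,0,0,0,0.0854],[0.001,-0.04,0,0,0,0,0.0854],[0.001,-0.04,0,0,0,0,0.0854],[0.001,-0.04,0,0,0,0,0.0854],[0.001,-0.04,0,0,0,0,0.0854]]'
python3 -m jog '[[0.001,-0.04,0,0,0,0,0.0854],[0.001,-0.04,0,0,0,0,0.0854],[0.001,-0.04,0,0,0,0,0.0854],[0.001,-0.04,0,0,0,0,0.0854],[0.001,-0.04,0,0,0,0,0.0854]]'
python3 -m jog '[[0.001,-0.04,0,0,0,0,0.0854],[0.001,-0.04,0,0,0,0,0.0854],[0.001,-0.04,0,0,0,0,0.0854],[0.001,-0.04,0,0,0,0,0.0854],[0.001,-0.04,0,0,0,0,0.0854]]'
python3 -m jog '[[0,-0.04,0,0,0,0.144,0.0854],[0,0,0,0,0,0.144,0.0854],[0,0,0,0,0,0,0.0854],[0,0,0,0,0,0,0.0854]]'
python3 -c "
from h import *;
crop(eyes.capture('top')[:,:,::-1],160,128,130,120,5,'pics/g8.png');go(450.5,-325.8,23,151)"
```

```text
time_s: 24.55
eef_pos: [602.0, 287.8, 22.4]
ee_rot: [0.0, 0.11, 0.994, 0.0]
force: [-3.4, -2.1, 6.7]
grip_width: 0.396
grip_force: 61.2
time_s: 25.05
eef_pos: [601.8, 287.7, 21.2]
ee_rot: [-0.0, 0.11, 0.994, 0.0]
force: [-0.0, 0.2, 0.1]
grip_width: 0.816
grip_force: 0.0
time_s: 25.55
eef_pos: [602.7, 288.0, 185.5]
ee_rot: [0.002, 0.11, 0.994, 0.001]
force: [0.4, 0.4, -0.5]
grip_width: 1.003
grip_force: 0.0
time_s: 26.05
eef_pos: [554.8, 102.0, 181.4]
ee_rot: [0.0, 0.11, 0.994, -0.0]
force: [-0.1, -0.3, -0.3]
grip_width: 1.001
grip_force: 0.0
time_s: 26.55
eef_pos: [506.3, -92.2, 181.5]
ee_rot: [0.0, 0.11, 0.994, -0.0]
force: [-0.1, -0.1, -0.2]
grip_width: 1.002
grip_force: 0.0
time_s: 27.05
eef_pos: [457.7, -286.3, 181.5]
ee_rot: [0.0, 0.11, 0.994, -0.0]
force: [0.6, 0.8, 0.3]
grip_width: 1.001
grip_force: 0.0
time_s: 27.45
eef_pos: [449.7, -323.4, 181.3]
ee_rot: [-0.0, 0.249, 0.968, 0.0]
force: [-0.2, -1.1, -0.8]
grip_width: 0.997
grip_force: 0.0
t27.5 pos [ 449.8 -323.2  181.4] phi151.1 tilt0.0 delta mm [ -1.9  -2.  158.4] rz rad 0.002 F [ 0.6 -0.1 -0.4] grip 1.00 0 j1 -0.83 j6 -1.90
```

View pics/g8.png

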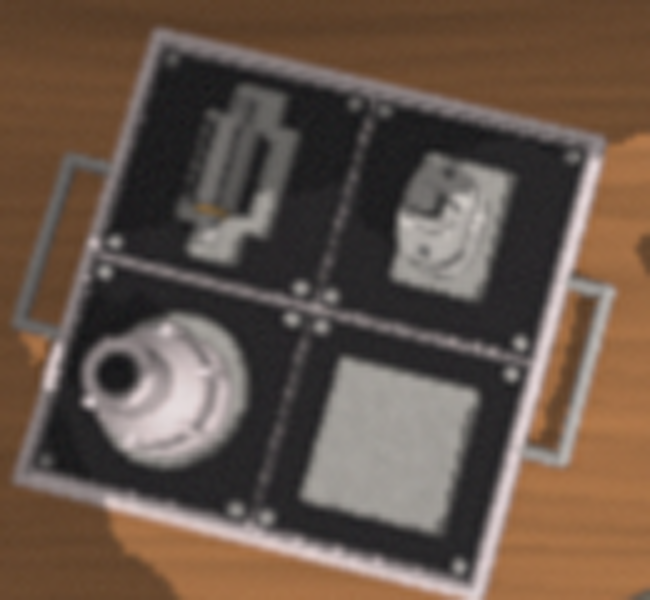

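All three parts sit in their nests; the rotor is at crop ~(235,175). Now the cover.

```bash

python3 -m jog '[[-0.002,-0.002,0.04,0,0,0,0.0854],[0,0,0.04,0,0,0,0.0854],[0,0,0.04,0,0,0,0.0854],[0,0,0.025,0,0,0,0.0854],[0,0,0.014,0,0,0,0.0854]]' 60
python3 -m jog '[[0,0,0,0,0,0,0.02],[0,0,0,0,0,0,0.02],[0,0,0,0,0,0,0.02],[0,0,0,0,0,0,0.02],[0,0,0,0,0,0,0.02]]' 60
python3 -m jog '[[0,0,0,0,0,0,0.02],[0,0,0,0,0,0,0.02],[0,0,0,0,0,0,0.02]]' 60
python3 -c "
from h import *;go(450.5,-325.8,23,151)"
python3 -m jog '[[0,0,-0.01,0,0,0,0.02],[0,0,-0.02,0,0,0,0.02],[0,0,-0.03,0,0,0,0.02],[0,0,-0.03,0,0,0,0.02],[0,0,-0.03,0,0,0,0.02]]'
python3 -m jog '[[0,0,-0.02,0,0,0,0.02],[0,0,0,0,0,0,0.02]]'
python3 -c "
from h import *;go(461.1,198.1,28,167.5)"
```

```text
time_s: 28.0
eef_pos: [450.1, -325.2, 20.4]
ee_rot: [-0.001, 0.25, 0.968, 0.001]
force: [-0.3, 0.5, 0.6]
grip_width: 0.999
grip_force: 0.0
time_s: 28.5
eef_pos: [451.0, -327.1, 23.9]
ee_rot: [0.001, 0.251, 0.968, -0.001]
force: [-0.8, 1.3, 6.9]
grip_width: 0.351
grip_force: 58.9
time_s: 28.8
eef_pos: [451.0, -327.1, 23.9]
ee_rot: [0.001, 0.251, 0.968, -0.001]
force: [-0.7, 1.3, 6.7]
grip_width: 0.349
grip_force: 58.9
t28.8 pos [ 451.  -327.1   23.9] phi150.9 tilt0.2 delta mm [1.  0.9 0.9] rz rad -0.002 F [-0.7  1.3  6.7] grip 0.35 59 j1 -0.84 j6 -1.90
time_s: 29.3
eef_pos: [450.2, -326.4, 144.4]
ee_rot: [0.0, 0.251, 0.968, -0.0]
force: [0.1, -1.0, -2.1]
grip_width: 0.35
grip_force: 59.4
time_s: 29.5
eef_pos: [451.1, -327.4, 165.7]
ee_rot: [0.003, 0.251, 0.968, -0.002]
force: [-0.0, 0.4, -2.4]
grip_width: 0.349
grip_force: 59.4
t29.5 pos [ 451.1 -327.4  165.7] phi150.9 tilt0.4 delta mm [247.7 464.2 135.4] rz rad -0.290 F [-0.   0.4 -2.4] grip 0.35 59 j1 -0.84 j6 -1.90
```

```bash

python3 -m jog '[[0.01,0.018,0,0,0,0,0.02],[0.019,0.0356,0,0,0,0,0.02],[0.02,0.038,0,0,0,0,0.02],[0.02,0.038,0,0,0,0,0.02],[0.02,0.038,0,0,0,0,0.02]]'
python3 -m jog '[[0.02,0.038,0,0,0,0,0.02],[0.02,0.038,0,0,0,0,0.02],[0.02,0.038,0,0,0,0,0.02],[0.02,0.038,0,0,0,0,0.02],[0.02,0.038,0,0,0,0,0.02]]'
python3 -m jog '[[0.02,0.038,0,0,0,0,0.02],[0.02,0.038,0,0,0,0,0.02],[0.018,0.03,0,0,0,-0.145,0.02],[0,0,0,0,0,-0.145,0.02],[0,0,0,0,0,0,0.02]]'
python3 -m jog '[[0,0,0,0,0,0,0.02],[0,0,0,0,0,0,0.02]]'
python3 -c "
from h import *;go(461.1,198.1,28.9,167.5)"
```

```text
time_s: 30.0
eef_pos: [453.4, -134.9, 161.4]
ee_rot: [-0.001, 0.252, 0.968, 0.0]
force: [1.6, -0.6, -1.9]
grip_width: 0.35
grip_force: 59.6
time_s: 30.5
eef_pos: [458.4, 79.6, 161.5]
ee_rot: [-0.001, 0.251, 0.968, -0.0]
force: [0.6, -0.1, -1.7]
grip_width: 0.352
grip_force: 59.6
time_s: 31.0
eef_pos: [459.4, 199.3, 161.3]
ee_rot: [-0.001, 0.107, 0.994, -0.0]
force: [0.3, -0.6, -1.3]
grip_width: 0.348
grip_force: 59.7
time_s: 31.2
eef_pos: [460.1, 198.0, 162.0]
ee_rot: [-0.0, 0.111, 0.994, -0.0]
force: [0.5, -0.5, -1.9]
grip_width: 0.351
grip_force: 59.7
t31.2 pos [460.1 198.  162. ] phi167.3 tilt0.0 delta mm [ -1.    0.4 133.1] rz rad -0.004 F [ 0.5 -0.5 -1.9] grip 0.35 60 j1 0.17 j6 -1.18
```

```bash

python3 -m jog '[[-0.001,0,0.03,0,0,0,0.02],[0,0,0.04,0,0,0,0.02],[0,0,0.03,0,0,0,0.02],[0,0,0.02,0,0,0,0.02],[0,0,0.007,0,0,0,0.02]]'
python3 -m jog '[[0,0,0.003,0,0,0,0.02],[0,0,0.001,0,0,0,0.02],[0,0,0,0,0,0,0.02]]'
python3 -m jog '[[0,0,0.001,0,0,0,0.02],[0,0,0,0,0,0,0.02]]'
python3 -m jog '[[0,0,0.001,0,0,0,0.02],[0,0,0,0,0,0,0.02]]'
python3 -c "
from h import *;go(461.1,198.1,28.9,167.5)"
```

```text
time_s: 31.7
eef_pos: [460.3, 197.7, 33.5]
ee_rot: [-0.002, 0.11, 0.994, -0.0]
force: [0.3, -0.3, -1.5]
grip_width: 0.347
grip_force: 59.7
time_s: 32.0
eef_pos: [461.7, 198.5, 32.2]
ee_rot: [0.001, 0.109, 0.994, 0.0]
force: [-0.3, 0.1, -2.5]
grip_width: 0.354
grip_force: 59.7
time_s: 32.2
eef_pos: [461.3, 198.5, 30.7]
ee_rot: [0.0, 0.109, 0.994, 0.0]
force: [-0.3, 0.6, -1.4]
grip_width: 0.342
grip_force: 59.7
time_s: 32.4
eef_pos: [461.1, 198.5, 29.3]
ee_rot: [-0.0, 0.109, 0.994, 0.0]
force: [-0.8, 0.9, -1.1]
grip_width: 0.348
grip_force: 59.7
t32.4 pos [461.1 198.5  29.3] phi167.5 tilt0.0 delta mm [-0.1 -0.4  0.4] rz rad -0.000 F [-0.8  0.9 -1.1] grip 0.35 60 j1 0.17 j6 -1.18
```

```bash

python3 -m jog '[[0,0,0.001,0,0,0,0.02],[0,0,0,0,0,0,0.02]]'
python3 -m jog '[[0,0,0,0,0,0,0.04],[0,0,0,0,0,0,0.055],[0,0,0,0,0,0,0.07],[0,0,0,0,0,0,0.07],[0,0,0,0,0,0,0.07]]'
python3 -m jog '[[0,0,-0.02,0,0,0,0.07],[0,0,-0.04,0,0,0,0.07],[0,0,-0.04,0,0,0,0.07],[0,0,-0.04,0,0,0,0.0854],[0,0,-0.02,0,0,0,0.0854]]'
python3 -m jog '[[0,-0.04,0,0,0,0,0.0854],[0,-0.04,0,0,0,0,0.0854],[0,-0.04,0,0,0,0,0.0854],[0,-0.04,0,0,0,0,0.0854],[0,-0.04,0,0,0,0,0.0854]]'
python3 -m jog '[[0,-0.04,0,0,0,0,0.0854],[0,-0.04,0,0,0,0,0.0854],[0,-0.04,0,0,0,0,0.0854],[0,-0.04,0,0,0,0,0.0854],[0,-0.04,0,0,0,0,0.0854]]'
python3 -m jog '[[0,0,0,0,0,0,0.0854],[0,0,0,0,0,0,0.0854]]'
python3 - <<'E'
from h import *
im=eyes.capture('top')[:,:,::-1].copy();cv2.imwrite("pics/end.png",im)
g=cv2.cvtColor(im[128:248,160:290],cv2.COLOR_BGR2GRAY)
old=cv2.cvtColor(cv2.imread("pics/g8.png"),cv2.COLOR_BGR2GRAY);old=cv2.resize(old,(130,120),interpolation=cv2.INTER_AREA)
for r in range(66,112,1):print(''.join(" .:-=+*#%@"[min(9,v//26)] for v in g[r,50:112]),'|',''.join(" .:-=+*#%@"[min(9,v//26)] for v in old[r,50:112]))
s=sense();print(s['time_s'],s['eef_pos'],s['force'])
E
```

```text
time_s: 32.6
eef_pos: [461.2, 198.5, 28.9]
ee_rot: [0.0, 0.109, 0.994, 0.0]
force: [-2.9, -0.4, 8.0]
grip_width: 0.349
grip_force: 60.7
time_s: 33.1
eef_pos: [461.1, 198.5, 28.3]
ee_rot: [-0.0, 0.109, 0.994, 0.0]
force: [-0.9, 0.0, -0.5]
grip_width: 0.818
grip_force: 0.0
time_s: 33.6
eef_pos: [461.9, 198.6, 191.7]
ee_rot: [0.002, 0.109, 0.994, 0.001]
force: [0.5, -0.2, -0.8]
grip_width: 0.999
grip_force: 0.0
time_s: 34.1
eef_pos: [417.2, 1.8, 188.4]
ee_rot: [0.0, 0.109, 0.994, -0.0]
force: [0.0, -1.0, -0.1]
grip_width: 0.996
grip_force: 0.0
time_s: 34.6
eef_pos: [373.9, -193.6, 188.4]
ee_rot: [0.0, 0.109, 0.994, -0.0]
force: [1.1, -0.3, 0.6]
grip_width: 1.0
grip_force: 0.0
time_s: 34.8
eef_pos: [374.3, -192.3, 188.2]
ee_rot: [-0.0, 0.11, 0.994, 0.0]
force: [-0.1, 0.8, -0.0]
grip_width: 1.0
grip_force: 0.0
...........::--:.........::--===-----:::..............:..-*%#+ | ...........::---.........::---==-----:::.............::..-*##+
..........::..:..............::---====----:.........:-=::=*%*+ | ..........::..:..............::---====----:.........:--::=*%*+
.........:-:...............
[... 4992 characters left out ...]
.........::.......:=*#*+=========== | ###**++====-::.....................::::......:=*#*+===========
######****+==--::::..........................:+##*============ | ######****+==--::::..........................:+##*+===========
++*########***+===-:::.......................-+##+============ | ++*########***+====:::.......................-+##+============
==++++**######****+==--::::..................-*##+============ | ==+++***######****+==--::::..................-*##+============
======++++*#######***++===-:::...........::.:=*#*+============ | ======++++*#######***++===-:::..........:::.:=*#*+============
34.85 [ 374.48665541 -191.56765885  188.18636978] [-0.62639164  0.41119817 -0.30160456]
```

The cover lies inside the square recess, aligned, with the black face clear all round. Nothing has touched the look-alikes, so I'm handing in.

```bash
python3 -c "
from rig import finish_job;print(finish_job())"
```

```text
the job is handed in; nothing more can be done
None
```

I placed the hammer case, hammer-and-anvil unit, rotor and rear cover in their nests, in that order, without moving the look-alikes, and handed the job in at about 35 s; the first three placings were checked by eye in pictures, the cover only from its pixels.

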